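# Knock the board-clamp pin home

## Robot

A 7-joint arm with a two-finger parallel gripper is mounted at the origin on the work surface. World frame = base frame: x ahead of the robot, y to its left, z up, the work surface at z = 0. Lengths are in m, angles in rad, forces in N, time in s.
With the tool pointing down it reaches from about 0.35 to 0.775 m from the base axis. Payload 3.1 kg.
Tool frame: the origin (TCP) lies between the finger pads; the fingertips stand 14 mm ahead of it and the grasp point (between the pads) lies 5 mm behind it; z points along the fingers, y is the direction in which the jaws open and shut (so a half turn about z gives the same grasp; the last joint's range is limited). The gripper opens to 85 mm and grips with 20 to 120 N. Pads are 22 mm wide; open, the fingers measure 114 mm over their backs; the gripper's body (76 mm by 85 mm) begins 54 mm behind the grasp point. The pads swing forward as they close: fully open they stand 13 mm farther back than shut.
Start: joints at [-1.198, 0.311, 0.014, 1.512, -0.004, 1.319, -0.027], TCP at [0.222, 0.503, 0.245] pointing down, gripper open.
Joint ranges: [-2.7, 2.7], [-0.3, 1.91], [-1.27, 1.3], [0.12, 2.57], [-1.44, 4.58], [0.2, 2.03], [-3.05, 3.05]. Speed limits (rad/s): [2.79, 2.79, 3.14, 3.14, 3.14, 3.14, 3.14].

## Interface

Orientations are given as a unit quaternion [w, x, y, z].
In Python, from bench import arm gives the robot as it stands.
- The arm moves only by the tool play_rows, never from a script. Its argument "motion" is a list of rows, each an object of numbers: "claw": the opening, from -1 (shut) to 1 (fully open); "tx", "ty", "tz": the shift along the world's x, y, z in mm; "wx", "wy", "wz": the turn, a rotation vector about the world's x, y, z in degrees. A call has 1 to 8 rows; each row is the pose to reach, as a shift and turn from the pose commanded when the call began; what a row does not reach only later rows make up. A row lasts 1/8 s, in which the tool goes at most 62.5 mm and 10.7 degrees, less where a joint would pass 70% of its speed; a pose out of reach is approached as far as the arm can. A call with a gripper value outside its range is refused whole. The fingers move at their own pace and stop on an object; the grip force is fixed at half the most. Time passes only in rows, so rows that repeat a pose let the fingers close. It gives the time, the measured TCP pose, the force and the opening at its end, in the units of the state.
- arm.get_state(): the state, without advancing time (a new reading comes with each control period).
- arm.capture(name): name is "scene" or "top"; returns a dict with "color" (384x512x3 uint8, red, green, blue), "range_z" (384x512 float32, m along the optical axis (not along the pixel's ray), 0 where there is no reading), "K" (3x3 intrinsics, pixels), "pose" (4x4, takes a point from camera to world coordinates). Camera axes: x right, y up, looking along -z (the intrinsics and any distortion apply to the point x, -y, -z); pixel columns grow to the right and rows downward; lengths in m; the calibration is good to about 2 mm. A picture is of the moment at which its call begins.
- arm.finish_job(): hands the job in, once; it reports no verdict.
Trained networks look in a picture, given as the dict that the camera call returned (one of the last four; its "shot" number tells which), for a name from the list of things; names that differ only in an ending like _2 or _b are one class to them, and where a whole thing is asked for, a point or a joint stands for the part that bears it (a point fixed in the world has none). Each returns a list of dicts, best first, with "p" (0 to 1); they miss things now and then, are a little off and sometimes report something else, mostly with a low value. They report only what shows in the picture. A call takes as long as a camera call. They do not tell look-alikes from the thing itself.
- arm.outline_of(target, picture): "mask" (384x512 bool, what is visible of it) and "point" ([row, column] in pixels, amid what is visible of it).
The state is a dict: "t": time; "joints": joint angles; "dq": joint speeds; "effort": joint torques, N m; "tcp_pos": TCP position; "tool_rot": TCP orientation; "force": force on the tool from outside, world axes, zero at the start; "torque": the same for the moment, N m; "grip_width": finger opening in m.
Only numpy, scipy, OpenCV 4.12 (cv2) and the standard library are available. Lean on these libraries where they do the work, as an engineer would, in place of code of your own. Each camera call takes 0.05 s, during which the arm holds its last target.

## Task

Pick up the mallet and, with a brisk blow or two from its head, knock the pin of the clamp block that holds the green circuit board fully home, so that its head sits down on the block. Leave the pin of the empty block alone, do not push the pin with the gripper, and lay the mallet back down on the bench when you are done.

Things in the scene. Friction and masses are not known exactly. Their poses are not given: they have to be found in the camera images.
- mallet_grip (a point): Mallet, 0.22 kg, lying level. This point: mid-handle grip near the balance point, 32 mm above the bench at the start; x along the handle to the head, z up. Handle: wood bar 22 wide, 24 high, to 130 mm behind; its tail lies on a fixed wooden rest 20 mm high, from 50 mm behind. Head: upright cylinder 50 mm ahead, diameter 38, 64 tall, standing on its white lower face (32 mm below this point).
- pin_head (a point): Centre of the pin's flat round top (diameter 28 mm), on the fixed clamp block with the green board: 66 mm above the bench when up, 51 mm when home. x points over the board, z up. Block 84 wide, from 30 mm behind to 95 mm ahead of the pin; all else on it is at most 45 mm high. The alike empty block's pin is 160 mm or more to the left or right.
- pin (a joint): Travel of that pin, m: 0 fully up (starts at 0 to 0.003), 0.015 fully home with its head on the 45 mm high boss. Vertical; a spring and friction resist with 6 to 9 N; it stays where it is left. A blow is brisk if the pin goes down faster than 40 mm/s under the mallet.
- spare_pin (a joint): The same for the pin of the empty clamp block, which must not be driven down.
There are look-alikes about, which are no part of the job. What is meant by the part that bears mallet_grip is not pink or turquoise, and is the larger of those in its own colour.

How it is judged:
By the outcome, as a careful person would: the job done as asked, in the order asked, and still so for the second after the job is handed in, with the robot touching nothing.
It also fails if it takes over 42 s, if anything falls off the work surface, if the arm or the gripper's body presses on something with over 40 N, if the wrist force passes 120 N, or if a joint passes its speed limit or range.

## Working session

There is one attempt and no reset: what is moved stays moved. The work goes in short steps, Python scripts to look and compute and a tool call to move; the robot and the scene stay as the last step left them, time stands still between calls to the robot, and variables do not carry over. Pictures are saved under pics/ and viewed, and the job is handed in when it is done.

Besides the shell and the picture viewer there is one more tool, called as name(argument=value, ...) on one line, values as JSON. play_rows: Moves the arm, as the interface text tells. Its arguments: {"type":"object","properties":{"motion":{"type":"array"}},"required":["motion"]}

```bash
mkdir -p pics; ls
python3 - <<'E'
from bench import arm
import cv2,numpy as np
s=arm.get_state(); print(s)
for n in("scene","top"):
    c=arm.capture(n); np.savez(f"pics/{n}0.npz",**{k:c[k] for k in("color","range_z","K","pose")})
    im=c["color"][:,:,::-1].copy()
    print(n,c["K"].tolist(),c["pose"].round(3).tolist(),[k for k in c])
    for t in("mallet_grip","pin_head"):
        for d in arm.outline_of(t,c):
            print(t,d["p"],d["point"],d["mask"].sum())
    cv2.imwrite(f"pics/{n}0.png",im)
E
```

```text
pics
{'t': 0.0, 'joints': array([-1.19767841,  0.31175663,  0.01400726,  1.51309296, -0.00437661,
        1.31920423, -0.02724277]), 'dq': array([ 9.03796226e-04,  1.59683965e-03,  2.72107680e-04,  4.78482077e-05,
       -1.03580764e-03, -1.37877162e-03, -1.51376998e-03]), 'effort': array([ 1.43762109e-04, -3.79916632e+01,  1.46301454e-01, -2.30596161e+01,
        1.24082499e-02,  1.37382012e-02,  1.89927391e-05]), 'tcp_pos': array([0.2213779 , 0.50269891, 0.2441896 ]), 'tool_rot': array([-1.88115712e-04,  2.05912616e-01,  9.78569628e-01, -1.20079194e-03]), 'force': array([ 0.09743359, -0.41690143, -0.14242457]), 'torque': array([ 0.00329682,  0.01597912, -0.0080901 ]), 'grip_width': 0.08509046293372824}
scene [[397.35715231192506, 0.0, 251.4322245207608], [0.0, 397.35715231192506, 194.83441470679364], [0.0, 0.0, 1.0]] [[0.41, -0.656, 0.634, 1.162], [0.912, 0.309, -0.271, -0.489], [-0.018, 0.689, 0.725, 0.928], [0.0, 0.0, 0.0, 1.0]] ['color', 'range_z', 'K', 'pose', 'shot']
mallet_grip 0.95 [241.4, 207.4] 609
mallet_grip 0.88 [264.0, 148.3] 509
mallet_grip 0.65 [175.3, 204.9] 687
mallet_grip 0.65 [201.8, 261.7] 276
pin_head 0.46 [219.2, 297.9] 65
top [[424.14672330735664, 0.0, 257.7292384538723], [0.0, 424.14672330735664, 190.9050464621481], [0.0, 0.0, 1.0]] [[-0.024, 0.989, -0.144, 0.284], [-1.0, -0.026, -0.013, -0.152], [-0.016, 0.143, 0.99, 1.034], [0.0, 0.0, 0.0, 1.0]] ['color', 'range_z', 'K', 'pose', 'shot']
mallet_grip 0.79 [202.9, 253.8] 504
mallet_grip 0.76 [170.5, 337.6] 939
mallet_grip 0.64 [275.5, 306.0] 1220
mallet_grip 0.56 [164.5, 409.3] 592
pin_head 0.48 [141.5, 238.4] 104
```

Run:
```python
import cv2
for n in("scene","top"):
    im=cv2.imread(f"pics/{n}0.png"); cv2.imwrite(f"pics/{n}0b.png",cv2.resize(im,(800,600),interpolation=cv2.INTER_CUBIC))
```

```text
(no output)
```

View pics/scene0b.png

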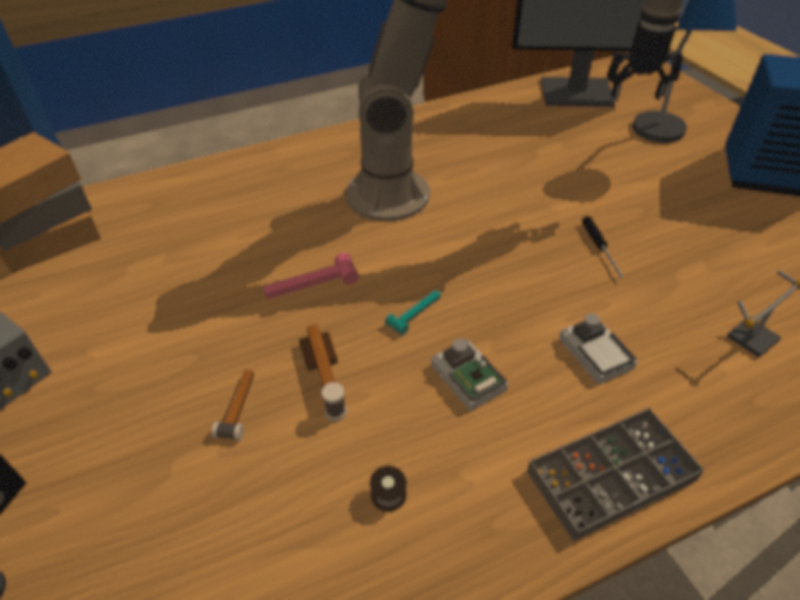

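View pics/top0b.png

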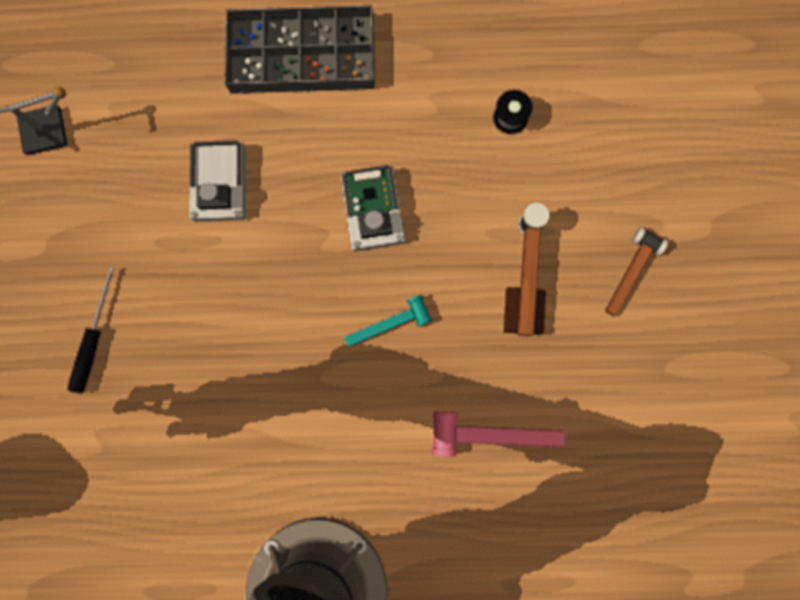

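The top view shows the real mallet, the larger wooden one on the dark rest. Its head is at about (536,215) and its tail at (525,333). The green-board block's pin is at (374,220) and the empty block is to the left at (213,180). Next I'll localise these in 3D.

```bash
cat > h.py <<'E'
import numpy as np,cv2
def cloud(c):
    K,z,P=c["K"],c["range_z"],c["pose"]
    v,u=np.mgrid[0:z.shape[0],0:z.shape[1]]
    x=(u-K[0,2])/K[0,0]*z; y=(v-K[1,2])/K[1,1]*z
    p=np.stack([x,-y,-z,np.ones_like(z)],-1)@P.T
    p=p[...,:3]; p[z==0]=np.nan
    return p
E
python3 - <<'E'
from h import *
for n in("top","scene"):
    c=np.load(f"pics/{n}0.npz"); p=cloud(c); hsv=cv2.cvtColor(c["color"],cv2.COLOR_RGB2HSV)
    # bench level
    x,y,z=p[...,0],p[...,1],p[...,2]
    bench=(abs(z)<.015)&(x>.3)&(x<.7)&(abs(y)<.4)
    z0=np.nanmedian(z[bench]);print(n,"bench",z0)
    if n=="top": 
        seed_h=p[138,343]; seed_p=p[141,239]; print(seed_h,seed_p)
    for nm,s,r,zl,zh in(("headtop",seed_h,.04,.054,.075),("handle",seed_h-[.08,0,0],.09,.033,.056),("pin",seed_p,.03,.052,.08)):
        d=np.hypot(x-s[0],y-s[1])
        m=(d<r)&(z-z0>zl)&(z-z0<zh)
        q=p[m]; print(nm,m.sum(),np.median(q,0).round(4),q.mean(0).round(4),q.min(0).round(4),q.max(0).round(4))
        if nm!="headtop":
            w=q[:,:2]-q[:,:2].mean(0); u,sv,vt=np.linalg.svd(w,full_matrices=False); print(" dir",vt[0],np.degrees(np.arctan2(vt[0,1],vt[0,0])))
        k=np.argwhere(m); (cx,cy),r2=cv2.minEnclosingCircle(k[:,::-1].astype(np.float32)); print("  px",cx,cy,r2)
    # block outline
    d=np.hypot(x-seed_p[0],y-seed_p[1]); m=(d<.14)&(z-z0>.02)&(abs(y-seed_p[1])<.1)&(x>seed_p[0]-.06)
    q=p[m][:,:2].astype(np.float32); print("block",cv2.minAreaRect(q))
    print(cv2.boxPoints(cv2.minAreaRect(q)))
E
```

```text
top bench -0.00011933656875573462
[ 0.5442745  -0.34254057  0.06491369] [ 0.54422459 -0.09852298  0.06409273]
headtop 209 [ 0.5467 -0.342   0.0637] [ 0.5468 -0.3419  0.0636] [ 0.529  -0.3597  0.0547] [ 0.567  -0.324   0.0685]
  px 342.521728515625 137.13043212890625 8.263829231262207
handle 655 [ 0.4556 -0.3304  0.0437] [ 0.4562 -0.3305  0.0434] [ 0.3771 -0.3513  0.0329] [ 0.5515 -0.3119  0.0552]
 dir [-0.99445333  0.10517876] 173.96253401016224
  px 337.5 174.0 36.169837951660156
pin 106 [ 0.5472 -0.0983  0.0634] [ 0.5469 -0.0979  0.0634] [ 0.5348 -0.1104  0.0585] [ 0.5593 -0.0841  0.0681]
 dir [-0.31392275 -0.94944853] -108.2957932307277
  px 238.75 140.0 5.836409091949463
block ((0.5792893171310425, -0.09345264732837677), (0.12557357549667358, 0.08399110287427902), 7.626882076263428)
[[ 0.51148427 -0.06016177]
 [ 0.52263165 -0.14340982]
 [ 0.64709437 -0.12674353]
 [ 0.635947   -0.04349548]]
scene bench 0.0011077002714638406
headtop 152 [ 0.5505 -0.344   0.0646] [ 0.5498 -0.3439  0.064 ] [ 0.5276 -0.3614  0.0552] [ 0.5668 -0.3255  0.0689]
  px 212.5 250.5 7.106435298919678
handle 299 [ 0.4513 -0.3318  0.0449] [ 0.4501 -0.3319  0.0447] [ 0.3767 -0.3608  0.0349] [ 0.5506 -0.3135  0.0557]
 dir [ 0.99161851 -0.12920032] -7.423384437868224
  px 204.0 234.0 25.318077087402344
pin 64 [ 0.5482 -0.099   0.0636] [ 0.5481 -0.0986  0.0636] [ 0.5345 -0.1115  0.059 ] [ 0.5606 -0.0846  0.0671]
 dir [ 0.87511658 -0.48391215] -28.94122382108544
  px 294.0 220.5 4.717090606689453
block ((0.57989102602005, -0.0944439098238945), (0.12644922733306885, 0.0855165347456932), 7.029027938842773)
[[ 0.5119092  -0.05974393]
 [ 0.522374   -0.14461775]
 [ 0.64787287 -0.1291439 ]
 [ 0.6374081  -0.04427007]]
```

play_rows(motion=[{"claw":1,"tx":25,"ty":-35,"tz":0,"wz":-10},{"claw":1,"tx":50,"ty":-70,"tz":0,"wz":-20},{"claw":1,"tx":80,"ty":-110,"tz":0,"wz":-30},{"claw":1,"tx":110,"ty":-150,"tz":0,"wz":-40},{"claw":1,"tx":140,"ty":-195,"tz":0,"wz":-50},{"claw":1,"tx":170,"ty":-240,"tz":0,"wz":-60},{"claw":1,"tx":200,"ty":-290,"tz":0,"wz":-70},{"claw":1,"tx":220,"ty":-340,"tz":0,"wz":-80}])

```text
invalid input at $.motion[0]: expected keys claw, tx, ty, tz, wx, wy, wz
```

play_rows(motion=[{"claw":1,"tx":25,"ty":-35,"tz":0,"wx":0,"wy":0,"wz":-10},{"claw":1,"tx":50,"ty":-70,"tz":0,"wx":0,"wy":0,"wz":-20},{"claw":1,"tx":80,"ty":-110,"tz":0,"wx":0,"wy":0,"wz":-30},{"claw":1,"tx":110,"ty":-150,"tz":0,"wx":0,"wy":0,"wz":-40},{"claw":1,"tx":140,"ty":-195,"tz":0,"wx":0,"wy":0,"wz":-50},{"claw":1,"tx":170,"ty":-240,"tz":0,"wx":0,"wy":0,"wz":-60},{"claw":1,"tx":200,"ty":-290,"tz":0,"wx":0,"wy":0,"wz":-70},{"claw":1,"tx":220,"ty":-340,"tz":0,"wx":0,"wy":0,"wz":-80}])

```text
t: 1.3
tcp_pos: [0.4428, 0.1615, 0.2455]
tool_rot: [0.0, 0.789, 0.615, 0.0]
force: [0.4, 0.0, 0.2]
grip_width: 0.0856
```

play_rows(motion=[{"claw":1,"tx":10,"ty":-55,"tz":0,"wx":0,"wy":0,"wz":-10},{"claw":1,"tx":18,"ty":-110,"tz":0,"wx":0,"wy":0,"wz":-20},{"claw":1,"tx":26,"ty":-165,"tz":0,"wx":0,"wy":0,"wz":-30},{"claw":1,"tx":34,"ty":-220,"tz":0,"wx":0,"wy":0,"wz":-40},{"claw":1,"tx":42,"ty":-275,"tz":0,"wx":0,"wy":0,"wz":-50},{"claw":1,"tx":50,"ty":-330,"tz":0,"wx":0,"wy":0,"wz":-60},{"claw":1,"tx":56,"ty":-385,"tz":0,"wx":0,"wy":0,"wz":-70},{"claw":1,"tx":60,"ty":-440,"tz":-20,"wx":0,"wy":0,"wz":-80}])

```text
t: 2.3
tcp_pos: [0.5033, -0.2786, 0.2266]
tool_rot: [0.001, 0.999, -0.035, 0.002]
force: [0.8, -0.4, 1.0]
grip_width: 0.0851
```

play_rows(motion=[{"claw":1,"tx":4,"ty":-40,"tz":-20,"wx":0,"wy":0,"wz":-2.5},{"claw":1,"tx":4,"ty":-61,"tz":-60,"wx":0,"wy":0,"wz":-2.5},{"claw":1,"tx":4,"ty":-61,"tz":-100,"wx":0,"wy":0,"wz":-2.5},{"claw":1,"tx":4,"ty":-61,"tz":-100,"wx":0,"wy":0,"wz":-2.5}])

```text
t: 2.8
tcp_pos: [0.5038, -0.3355, 0.1218]
tool_rot: [-0.002, 0.998, -0.055, -0.003]
force: [0.1, 0.5, 0.2]
grip_width: 0.0856
```

Run:
```python
from h import *
from bench import arm
s=arm.get_state();print(s["tcp_pos"],s["tool_rot"],s["joints"].round(2))
q=s["tool_rot"];print(2*np.degrees(np.arctan2(q[2],q[1]))-90)
for n in("scene",):
    c=arm.capture(n); cv2.imwrite("pics/s1.png",cv2.resize(c["color"][150:300,100:300,::-1],(800,600),interpolation=cv2.INTER_CUBIC))
```

```text
[ 0.503754   -0.3354598   0.12175535] [-0.00232266  0.99849016 -0.05477722 -0.003385  ] [ 0.03  0.64  0.82  1.54 -0.49  1.19 -0.74]
-96.28020382223058
```

View pics/s1.png

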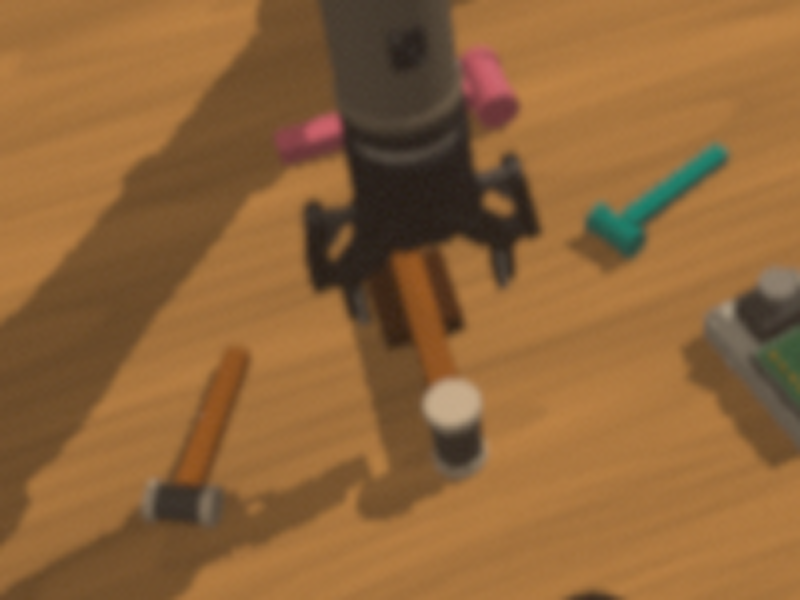

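The gripper (about (420,200) in the crop) straddles the handle line, with the head at (455,410) clear ahead of it. I'll descend and close.

play_rows(motion=[{"claw":1,"tx":2,"ty":-2,"tz":-40,"wx":0,"wy":0,"wz":0},{"claw":1,"tx":2,"ty":-2,"tz":-75,"wx":0,"wy":0,"wz":0},{"claw":1,"tx":2,"ty":-2,"tz":-95,"wx":0,"wy":0,"wz":0},{"claw":1,"tx":2,"ty":-2,"tz":-95,"wx":0,"wy":0,"wz":0},{"claw":-1,"tx":2,"ty":-2,"tz":-95,"wx":0,"wy":0,"wz":0},{"claw":-1,"tx":2,"ty":-2,"tz":-95,"wx":0,"wy":0,"wz":0},{"claw":-1,"tx":2,"ty":-2,"tz":-95,"wx":0,"wy":0,"wz":0},{"claw":-1,"tx":2,"ty":-2,"tz":-95,"wx":0,"wy":0,"wz":0}])

```text
t: 3.85
tcp_pos: [0.5082, -0.3399, 0.0312]
tool_rot: [0.0, 0.999, -0.055, 0.001]
force: [0.3, 0.5, 6.9]
grip_width: 0.0208
```

play_rows(motion=[{"claw":-1,"tx":0,"ty":0,"tz":0,"wx":0,"wy":0,"wz":0},{"claw":-1,"tx":0,"ty":0,"tz":0,"wx":0,"wy":0,"wz":0}])

```text
t: 4.1
tcp_pos: [0.5082, -0.3399, 0.0312]
tool_rot: [0.0, 0.999, -0.055, 0.001]
force: [-1.0, 2.3, 6.3]
grip_width: 0.021
```

play_rows(motion=[{"claw":-1,"tx":0,"ty":0,"tz":20,"wx":0,"wy":0,"wz":0},{"claw":-1,"tx":0,"ty":0,"tz":50,"wx":0,"wy":0,"wz":0},{"claw":-1,"tx":0,"ty":0,"tz":80,"wx":0,"wy":0,"wz":0},{"claw":-1,"tx":0,"ty":0,"tz":100,"wx":0,"wy":0,"wz":0},{"claw":-1,"tx":0,"ty":30,"tz":110,"wx":0,"wy":0,"wz":0},{"claw":-1,"tx":0,"ty":70,"tz":110,"wx":0,"wy":0,"wz":0},{"claw":-1,"tx":0,"ty":100,"tz":110,"wx":0,"wy":0,"wz":0},{"claw":-1,"tx":0,"ty":100,"tz":110,"wx":0,"wy":0,"wz":0}])

```text
t: 5.1
tcp_pos: [0.5082, -0.2353, 0.1397]
tool_rot: [-0.002, 0.999, -0.052, -0.001]
force: [-0.5, 0.3, -2.9]
grip_width: 0.0212
```

```bash
cat > look.py <<'E'
from h import *
from bench import arm
import sys
tag=sys.argv[1]
s=arm.get_state();t=s["tcp_pos"];print(t.round(4),s["tool_rot"].round(4),s["joints"].round(2),s["force"].round(1),s["grip_width"])
for n in("scene","top"):
    c=arm.capture(n); p=cloud(c); x,y,z=p[...,0],p[...,1],p[...,2]
    e=t+[.042,-.005,0]
    col=c["color"].astype(int); sat=col.max(-1)-col.min(-1)
    m=(np.hypot(x-e[0],y-e[1])<.03)&(z>t[2]-.06)&(z<t[2]+.06)
    top=m&(z>np.nanpercentile(z[m],90)-.006) if m.any() else m
    if m.any(): print(n,"head all",p[m].min(0).round(4),p[m].max(0).round(4),"top",top.sum(),np.median(p[top],0).round(4),p[top].min(0).round(4),p[top].max(0).round(4))
    if top.sum()>20:
        A=np.c_[p[top][:,:2]-np.median(p[top][:,:2],0),np.ones(top.sum())]; print("  slope",np.linalg.lstsq(A,p[top][:,2],rcond=None)[0].round(3))
    r=np.argwhere(m).mean(0).astype(int) if m.any() else (200,250)
    a,b=max(r[0]-75,0),max(r[1]-100,0)
    cv2.imwrite(f"pics/{tag}_{n}.png",cv2.resize(c["color"][a:a+150,b:b+200,::-1],(800,600),interpolation=cv2.INTER_CUBIC))
    d=np.hypot(x-.5475,y+.0985); q=(d<.009)
    print("  pin z",q.sum(),np.nanmedian(z[q]) if q.any() else None)
E
python3 look.py l1
```

```text
[ 0.5082 -0.2353  0.1397] [-1.900e-03  9.987e-01 -5.180e-02 -7.000e-04] [-0.2   0.53  0.86  1.66 -0.43  1.16 -0.9 ] [-0.5  0.3 -2.9] 0.02118092081794323
scene head all [ 0.5219 -0.2585  0.1085] [ 0.5668 -0.2216  0.1996] top 152 [ 0.5492 -0.2406  0.1732] [ 0.5219 -0.2585  0.1687] [ 0.5656 -0.2216  0.1996]
  slope [-0.264 -0.012  0.174]
  pin z 34 0.06326733964105102
  pin z 0 None
```

View pics/l1_scene.png

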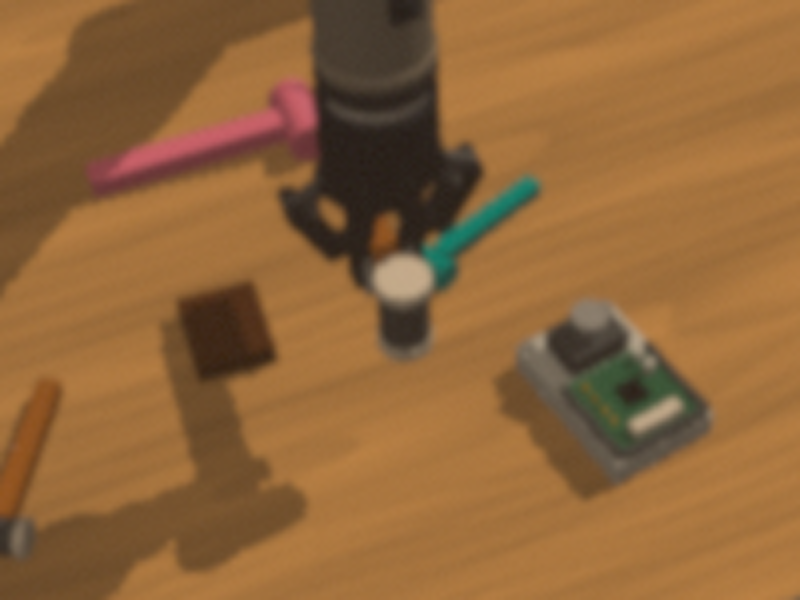

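The mallet is held level, with the head's white top at (403,278) in the crop. The pin is at (590,315) and the head hasn't slipped in the grip. Moving over the pin.

play_rows(motion=[{"claw":-1,"tx":0,"ty":30,"tz":0,"wx":0,"wy":0,"wz":0},{"claw":-1,"tx":0,"ty":70,"tz":0,"wx":0,"wy":0,"wz":0},{"claw":-1,"tx":0,"ty":110,"tz":0,"wx":0,"wy":0,"wz":0},{"claw":-1,"tx":0,"ty":135,"tz":0,"wx":0,"wy":0,"wz":0},{"claw":-1,"tx":0,"ty":142,"tz":0,"wx":0,"wy":0,"wz":0},{"claw":-1,"tx":0,"ty":142,"tz":0,"wx":0,"wy":0,"wz":0}])

```text
t: 5.95
tcp_pos: [0.5076, -0.0993, 0.1405]
tool_rot: [0.001, 0.998, -0.055, 0.0]
force: [0.0, 0.1, -2.6]
grip_width: 0.0216
```

```bash
python3 look.py l2
```

```text
[ 0.5076 -0.0993  0.1405] [ 8.000e-04  9.985e-01 -5.530e-02  2.000e-04] [-0.51  0.44  0.89  1.78 -0.37  1.1  -1.17] [ 0.   0.1 -2.6] 0.02158533187795333
scene head all [ 0.5209 -0.1228  0.1105] [ 0.567  -0.0855  0.2003] top 146 [ 0.5484 -0.1052  0.174 ] [ 0.5209 -0.1228  0.1696] [ 0.567  -0.0855  0.2003]
  slope [-0.27   0.037  0.175]
  pin z 627 0.39833228978065616
  pin z 56 0.5152961308906707
```

View pics/l2_scene.png

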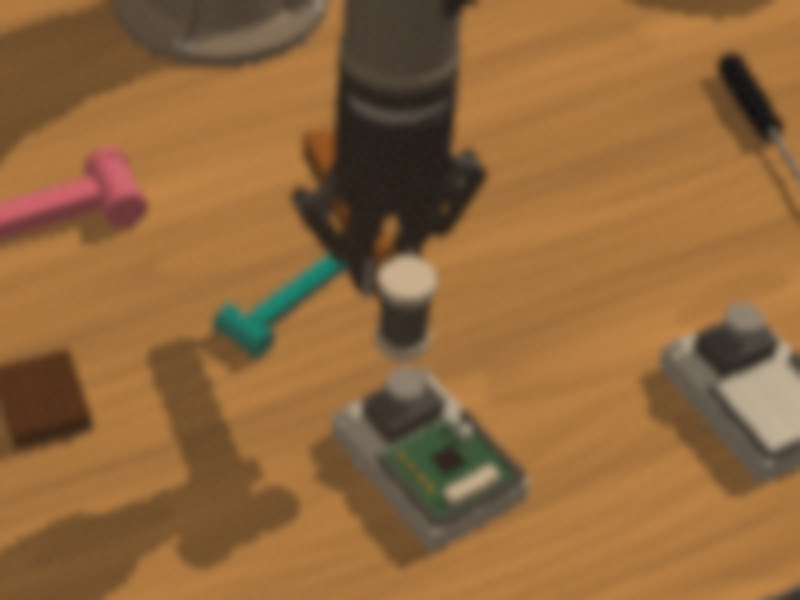

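The head hangs directly over the pin at (405,385), about 6 mm too far in −y. I'll correct that and strike.

play_rows(motion=[{"claw":-1,"tx":0,"ty":6,"tz":0,"wx":0,"wy":0,"wz":0},{"claw":-1,"tx":0,"ty":6,"tz":0,"wx":0,"wy":0,"wz":0},{"claw":-1,"tx":0,"ty":6,"tz":-20,"wx":0,"wy":0,"wz":0},{"claw":-1,"tx":0,"ty":6,"tz":-40,"wx":0,"wy":0,"wz":0},{"claw":-1,"tx":0,"ty":6,"tz":-60,"wx":0,"wy":0,"wz":0}])

```text
t: 6.68
tcp_pos: [0.5075, -0.0918, 0.0807]
tool_rot: [-0.0, 0.999, -0.054, -0.0]
force: [-23.9, 3.8, 42.9]
grip_width: 0.0211
```

play_rows(motion=[{"claw":-1,"tx":0,"ty":0,"tz":30,"wx":0,"wy":0,"wz":0},{"claw":-1,"tx":0,"ty":0,"tz":60,"wx":0,"wy":0,"wz":0},{"claw":-1,"tx":0,"ty":0,"tz":60,"wx":0,"wy":0,"wz":0}])

```text
t: 7.05
tcp_pos: [0.5097, -0.0926, 0.1424]
tool_rot: [0.0, 0.998, -0.055, 0.003]
force: [0.9, 0.1, -3.6]
grip_width: 0.0213
```

```bash
python3 look.py l3
```

```text
[ 0.5097 -0.0926  0.1424] [ 3.000e-04  9.985e-01 -5.470e-02  2.900e-03] [-0.52  0.43  0.89  1.78 -0.37  1.1  -1.19] [ 0.9  0.1 -3.6] 0.021294241507633205
scene head all [ 0.5236 -0.116   0.1154] [ 0.5702 -0.0776  0.2022] top 138 [ 0.548  -0.0975  0.1792] [ 0.5236 -0.116   0.1754] [ 0.566  -0.0776  0.2022]
  slope [-0.195  0.031  0.18 ]
  pin z 626 0.3974958416360963
  pin z 16 0.5127239204070577
```

View pics/l3_scene.png

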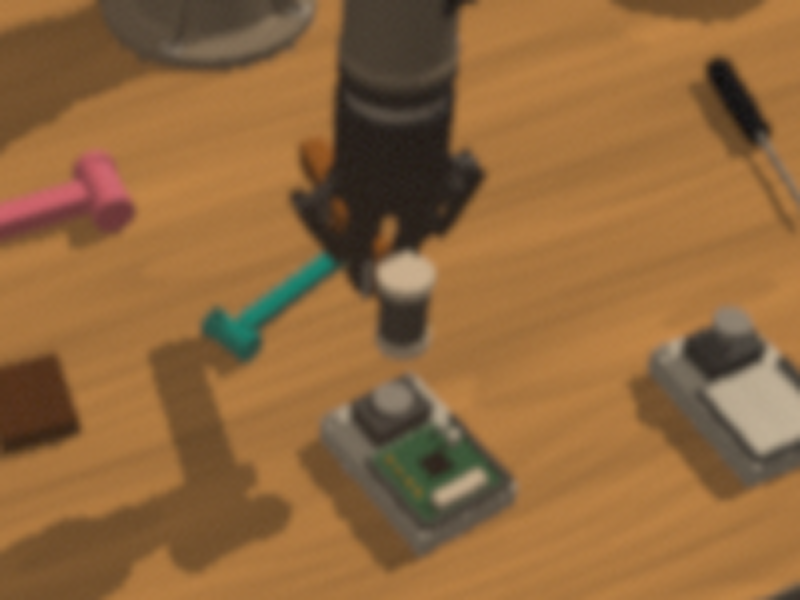

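```bash
cat > pin.py <<'E'
from h import *
from bench import arm
c=arm.capture("scene")
for nm,c in(("now",c),("start",np.load("pics/scene0.npz"))):
    p=cloud(c); x,y,z=p[...,0],p[...,1],p[...,2]
    for px,py in((.5482,-.099),):
        d=np.hypot(x-px,y-py); m=(d<.010)&(z<.08)&(z>.04)
        print(nm,m.sum(),np.percentile(z[m],[10,50,90]).round(4))
    bd=np.hypot(x-px,y-py); m=(bd>.05)&(bd<.08)&(z>.01)&(z<.06)&(x>px+.03); print("  board",np.median(z[m]).round(4))
    # spare
    m=(y>.1)&(y<.25)&(x>.5)&(x<.62)&(z>.054)&(z<.08); print("  spare",m.sum(),np.median(p[m],0).round(4))
E
python3 pin.py
```

```text
now 28 [0.0509 0.052  0.0543]
  board 0.0301
  spare 66 [0.5986 0.1529 0.066 ]
start 50 [0.0456 0.0625 0.0656]
  board 0.0295
  spare 67 [0.5992 0.1523 0.0662]
```

The pin at (393,400) now sits far lower, at about 52 mm against roughly 64 mm before. The spare pin hasn't moved. The mallet has tilted about 4° nose-up in the grip, so I'll level it and give one confirming second blow.

play_rows(motion=[{"claw":-1,"tx":0,"ty":0,"tz":0,"wx":0,"wy":4,"wz":0},{"claw":-1,"tx":0,"ty":0,"tz":0,"wx":0,"wy":4,"wz":0},{"claw":-1,"tx":0,"ty":0,"tz":-20,"wx":0,"wy":4,"wz":0},{"claw":-1,"tx":0,"ty":0,"tz":-40,"wx":0,"wy":4,"wz":0},{"claw":-1,"tx":0,"ty":0,"tz":-60,"wx":0,"wy":4,"wz":0}])

```text
t: 7.82
tcp_pos: [0.5059, -0.0914, 0.0795]
tool_rot: [0.002, 0.998, -0.055, -0.036]
force: [-18.5, 4.8, 40.5]
grip_width: 0.0207
```

play_rows(motion=[{"claw":-1,"tx":0,"ty":0,"tz":30,"wx":0,"wy":0,"wz":0},{"claw":-1,"tx":0,"ty":0,"tz":60,"wx":0,"wy":0,"wz":0},{"claw":-1,"tx":0,"ty":-30,"tz":60,"wx":0,"wy":0,"wz":0},{"claw":-1,"tx":0,"ty":-70,"tz":60,"wx":0,"wy":0,"wz":0},{"claw":-1,"tx":0,"ty":-110,"tz":60,"wx":0,"wy":0,"wz":0},{"claw":-1,"tx":0,"ty":-140,"tz":60,"wx":0,"wy":0,"wz":0},{"claw":-1,"tx":0,"ty":-140,"tz":60,"wx":0,"wy":0,"wz":0}])

```text
t: 8.7
tcp_pos: [0.5056, -0.2355, 0.1399]
tool_rot: [0.003, 0.998, -0.058, -0.035]
force: [-0.8, 0.3, -2.8]
grip_width: 0.0214
```

```bash
python3 pin.py; python3 look.py l4
```

```text
now 29 [0.0506 0.0521 0.0546]
  board 0.0296
  spare 65 [0.5991 0.1529 0.0658]
start 50 [0.0456 0.0625 0.0656]
  board 0.0295
  spare 67 [0.5992 0.1523 0.0662]
[ 0.5064 -0.2327  0.1396] [ 0.0018  0.9978 -0.0563 -0.0353] [-0.2   0.57  0.87  1.61 -0.41  1.23 -0.94] [-0.3  1.6 -3.1] 0.020936262820682814
scene head all [ 0.5186 -0.2555  0.1139] [ 0.5661 -0.2177  0.1992] top 159 [ 0.5435 -0.2376  0.1773] [ 0.5186 -0.2554  0.1728] [ 0.5628 -0.2177  0.1992]
  slope [-0.259  0.006  0.179]
  pin z 25 0.051899762584073694
  pin z 0 None
```

View pics/l4_scene.png

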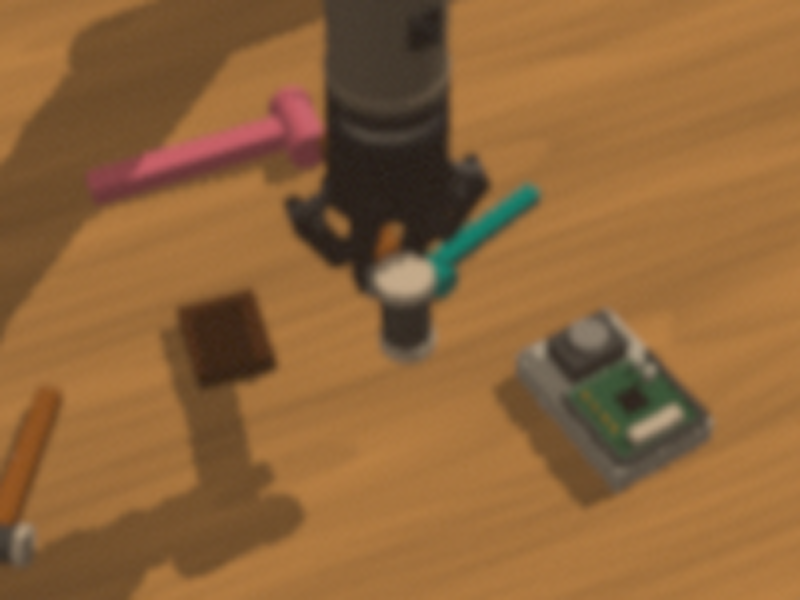

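The second blow didn't change the pin's reading (52.1 mm in this camera, whose bench reads +1.1 mm high). The picture shows its head down on the boss at (588,340), so it is home. Next I'll measure the mallet's tilt before laying it down.

```bash
cat > tilt.py <<'E'
from h import *
from bench import arm
s=arm.get_state();t=s["tcp_pos"]
for n in("scene","top"):
    c=arm.capture(n); p=cloud(c)
    col=c["color"].astype(int)
    hsv=cv2.cvtColor(c["color"],cv2.COLOR_RGB2HSV)
    x,y,z=p[...,0],p[...,1],p[...,2]
    m=(np.hypot(x-t[0]-.04,y-t[1]+.005)<.035)&(abs(z-t[2]-.036)<.012)&(hsv[...,2]>130)&(hsv[...,1]<110)
    print(n,t.round(4),m.sum())
    if m.sum()>20:
        q=p[m]; A=np.c_[q[:,:2]-q[:,:2].mean(0),np.ones(len(q))]; r=np.linalg.lstsq(A,q[:,2],rcond=None)[0]
        print(q.mean(0).round(4),r.round(3),"deg",np.degrees(np.arctan(r[:2])).round(1), q.min(0).round(4),q.max(0).round(4))
    # wood handle behind
    m=(x<t[0]-.05)&(x>t[0]-.16)&(abs(y-t[1])<.05)&(z>t[2]-.05)&(z<t[2]+.06)
    print(" tail pts",m.sum())
    if m.sum()>20:
        q=p[m]; print(q.min(0),q.max(0),np.polyfit(q[:,0],q[:,2],1))
    if n=="top": cv2.imwrite("pics/tilt_top.png",cv2.resize(c["color"][80:260,220:460,::-1],(800,600)))
E
python3 tilt.py
```

```text
scene [ 0.5075 -0.23    0.1395] 123
[ 0.5477 -0.2348  0.177 ] [0.05  0.012 0.177] deg [2.8 0.7] [ 0.5289 -0.2523  0.1736] [ 0.5639 -0.216   0.1805]
 tail pts 18
top [ 0.5075 -0.23    0.1395] 0
 tail pts 462
[ 0.36781247 -0.23358979  0.12573023] [ 0.45723658 -0.20379219  0.15309646] [0.06686971 0.1197536 ]
```

View pics/tilt_top.png

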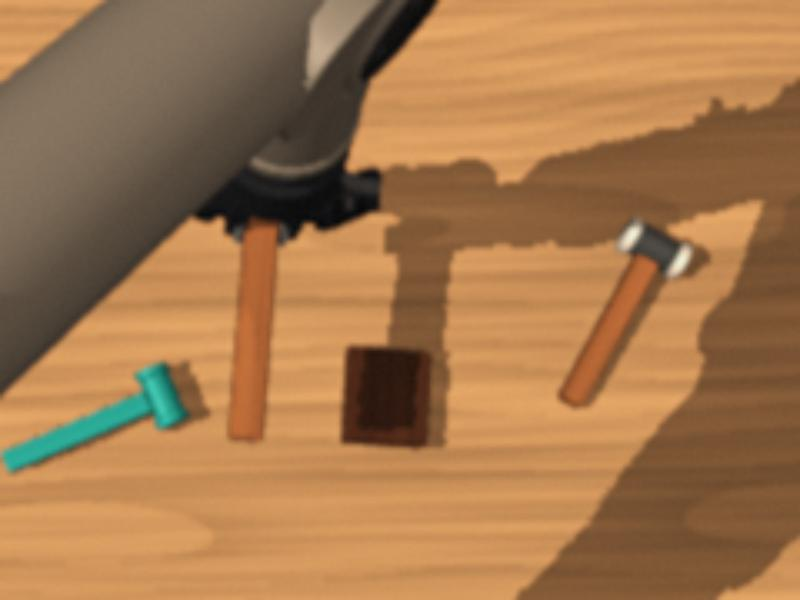

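Both measures put the handle 3–4° nose-up, and the dark rest at (385,395) is free. I'll level the mallet, return it over its original spot and lower it.

play_rows(motion=[{"claw":-1,"tx":0,"ty":-35,"tz":0,"wx":0,"wy":3.3,"wz":0},{"claw":-1,"tx":0,"ty":-75,"tz":0,"wx":0,"wy":3.3,"wz":0},{"claw":-1,"tx":1,"ty":-108,"tz":0,"wx":0,"wy":3.3,"wz":0},{"claw":-1,"tx":1,"ty":-108,"tz":-30,"wx":0,"wy":3.3,"wz":0},{"claw":-1,"tx":1,"ty":-108,"tz":-60,"wx":0,"wy":3.3,"wz":0},{"claw":-1,"tx":1,"ty":-108,"tz":-90,"wx":0,"wy":3.3,"wz":0},{"claw":-1,"tx":1,"ty":-108,"tz":-100,"wx":0,"wy":3.3,"wz":0},{"claw":-1,"tx":1,"ty":-108,"tz":-100,"wx":0,"wy":3.3,"wz":0}])

```text
t: 9.95
tcp_pos: [0.5089, -0.3387, 0.04]
tool_rot: [0.003, 0.996, -0.054, -0.064]
force: [-0.2, 0.2, -2.1]
grip_width: 0.0213
```

```bash
python3 tilt.py; python3 -c "
from bench import arm;s=arm.get_state();print(s['tcp_pos'],s['force'])"
```

```text
scene [ 0.5089 -0.3387  0.04  ] 122
[ 0.552  -0.3427  0.0753] [-0.04  -0.024  0.075] deg [-2.3 -1.4] [ 0.5359 -0.3613  0.0653] [ 0.5661 -0.3234  0.0795]
 tail pts 184
[ 0.34888606 -0.38855336 -0.00511017] [ 0.45849462 -0.34987737  0.02459955] [ 0.0158369  -0.00374395]
top [ 0.5089 -0.3387  0.04  ] 0
 tail pts 1859
[ 0.34892859 -0.38868447 -0.00732816] [ 0.4588132  -0.28877755  0.05989614] [ 0.16236271 -0.04908317]
[ 0.50954976 -0.34010071  0.04166014] [ 0.55218162 -0.9396912  -2.79773856]
```

View pics/tilt_top.png

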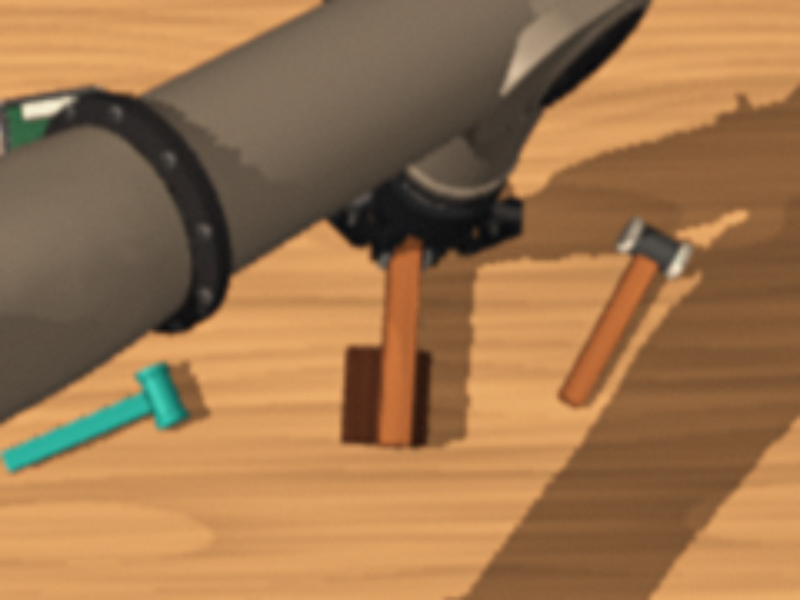

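The handle lies over the rest at about (395,400), nearly level, with the head about 10 mm above the bench. Lowering, then releasing.

play_rows(motion=[{"claw":-1,"tx":0,"ty":0,"tz":-5,"wx":0,"wy":0,"wz":0},{"claw":-1,"tx":0,"ty":0,"tz":-8,"wx":0,"wy":0,"wz":0},{"claw":-1,"tx":0,"ty":0,"tz":-10,"wx":0,"wy":0,"wz":0},{"claw":-1,"tx":0,"ty":0,"tz":-10,"wx":0,"wy":0,"wz":0}])

```text
t: 10.55
tcp_pos: [0.5086, -0.3396, 0.0303]
tool_rot: [0.003, 0.996, -0.055, -0.064]
force: [-0.4, -0.5, -1.8]
grip_width: 0.0214
```

play_rows(motion=[{"claw":-1,"tx":0,"ty":0,"tz":-1,"wx":0,"wy":0,"wz":0},{"claw":-1,"tx":0,"ty":0,"tz":-2,"wx":0,"wy":0,"wz":0},{"claw":-1,"tx":0,"ty":0,"tz":-2,"wx":0,"wy":0,"wz":0}])

```text
t: 10.92
tcp_pos: [0.5086, -0.3397, 0.0299]
tool_rot: [0.003, 0.996, -0.055, -0.063]
force: [-1.4, 1.6, 5.6]
grip_width: 0.0215
```

In contact with the bench. Releasing and retreating.

play_rows(motion=[{"claw":0,"tx":0,"ty":0,"tz":0,"wx":0,"wy":0,"wz":0},{"claw":1,"tx":0,"ty":0,"tz":0,"wx":0,"wy":0,"wz":0},{"claw":1,"tx":0,"ty":0,"tz":0,"wx":0,"wy":0,"wz":0},{"claw":1,"tx":0,"ty":0,"tz":0,"wx":0,"wy":0,"wz":0},{"claw":1,"tx":-2,"ty":0,"tz":15,"wx":0,"wy":0,"wz":0},{"claw":1,"tx":-5,"ty":0,"tz":45,"wx":0,"wy":0,"wz":0},{"claw":1,"tx":-10,"ty":0,"tz":90,"wx":0,"wy":0,"wz":0},{"claw":1,"tx":-10,"ty":0,"tz":140,"wx":0,"wy":0,"wz":0}])

```text
t: 11.92
tcp_pos: [0.4977, -0.3398, 0.1703]
tool_rot: [0.003, 0.996, -0.055, -0.064]
force: [1.2, 0.1, 1.1]
grip_width: 0.0854
```

play_rows(motion=[{"claw":1,"tx":-20,"ty":0,"tz":40,"wx":0,"wy":0,"wz":0},{"claw":1,"tx":-40,"ty":0,"tz":80,"wx":0,"wy":0,"wz":0},{"claw":1,"tx":-60,"ty":0,"tz":80,"wx":0,"wy":0,"wz":0},{"claw":1,"tx":-60,"ty":0,"tz":80,"wx":0,"wy":0,"wz":0}])

```text
t: 12.42
tcp_pos: [0.4371, -0.3406, 0.2501]
tool_rot: [0.004, 0.996, -0.056, -0.062]
force: [-0.5, -0.4, 0.4]
grip_width: 0.0852
```

```bash
python3 pin.py
python3 - <<'E'
from h import *
from bench import arm
s=arm.get_state();print(s["t"],s["tcp_pos"],s["force"])
c=arm.capture("scene"); p=cloud(c)
cv2.imwrite("pics/end.png",cv2.resize(c["color"][130:310,120:360,::-1],(800,600),interpolation=cv2.INTER_CUBIC))
c0=np.load("pics/scene0.npz");p0=cloud(c0)
for q in(p0,p):
    x,y,z=q[...,0],q[...,1],q[...,2]
    m=(np.hypot(x-.55,y+.343)<.035)&(z>.055)&(z<.08);print(m.sum(),np.median(q[m],0).round(4))
    m=(x<.48)&(x>.38)&(abs(y+.33)<.03)&(z>.033)&(z<.06);print(m.sum(),np.median(q[m],0).round(4))
E
```

```text
now 30 [0.0491 0.0514 0.0534]
  board 0.0293
  spare 66 [0.5994 0.1517 0.066 ]
start 50 [0.0456 0.0625 0.0656]
  board 0.0295
  spare 67 [0.5992 0.1523 0.0662]
12.475 [ 0.43844229 -0.33970515  0.24910133] [0.37569617 0.6905809  0.30065631]
152 [ 0.5505 -0.344   0.0646]
209 [ 0.4319 -0.3293  0.045 ]
153 [ 0.5504 -0.3447  0.0646]
208 [ 0.4331 -0.3318  0.0448]
```

View pics/end.png

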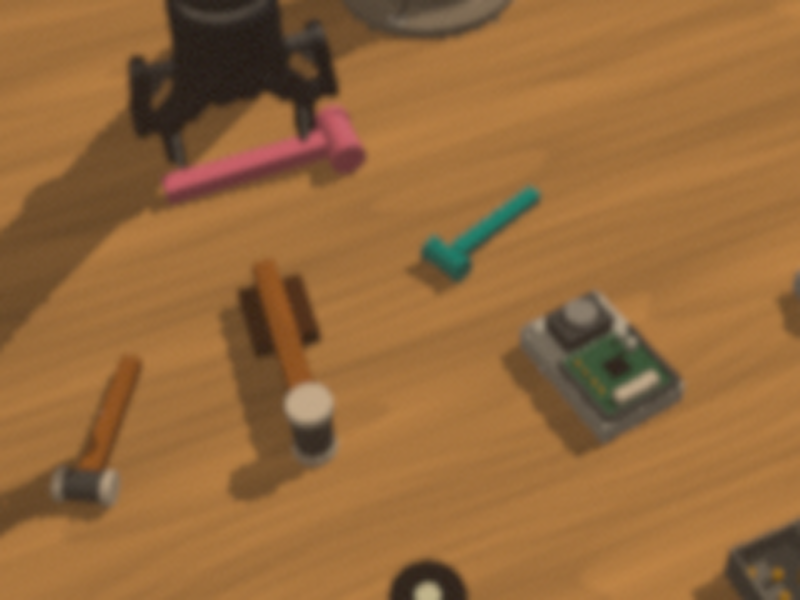

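The mallet is back on its rest, head standing at (310,420), and the pin head sits low on the boss at (580,315). One more averaged pin-height check before handing in.

Run:
```python
from h import *
from bench import arm
for n,(px,py),(sx,sy) in(("scene",(.5482,-.099),(.5992,.1523)),("top",(.547,-.0981),(.598,.153))):
    P=[];S=[];B=[]
    for k in range(6):
        p=cloud(arm.capture(n)); x,y,z=p[...,0],p[...,1],p[...,2]
        m=(np.hypot(x-px,y-py)<.008)&(z<.09);P+=list(z[m])
        m=(np.hypot(x-sx,y-sy)<.008)&(z<.09);S+=list(z[m])
        m=(np.hypot(x-px,y-py)<.15)&(abs(z)<.008)&(y<py);B+=list(z[m])
    print(n,len(P),np.median(P) if P else 0,len(S),np.median(S) if S else 0,np.median(B) if B else 0)
```

```text
scene 114 0.05210193730487522 185 0.06508453794822922 0.0010929970717513116
top 210 0.0507288149561001 225 0.06485092857599029 7.81427737650553e-06
```

Relative to the bench, the pin reads 51.0 mm in the scene view and 50.7 mm in the top view, so it is home at 51 mm.

```bash
python3 -c "
from bench import arm;print(arm.finish_job())"
```

```text
the job is handed in; nothing more can be done
None
```

I picked up the larger wooden mallet and drove the green-board block's pin home with two blows. Then I laid the mallet back on its rest and handed the job in at about 13 s.

- **Pin:** the last checks put its top 51.0 mm (scene camera) and 50.7 mm (top camera) above the bench, against 51 mm for fully home. The second blow did not move it any further.
- **Speed of the blows:** I commanded about 160 mm/s on the way down. The pin's own speed was not measured.
- **Forces:** the measured force read 40–43 N upward at the end of each blow, within the 120 N wrist limit. This came through the mallet; nothing suggests the gripper body touched anything.
- **Spare pin:** it was unchanged in the scene camera, at about 66 mm before and after. The last averaged check read about 65 mm in both cameras.
- **Mallet:** it tilted 3–4° in the grip during the blows, so I levelled it before setting it down. It now lies within about 3 mm of where it started, and the gripper is open and clear of everything.

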